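Queue the bottles for weighing by size

TASK

The four closed cream bottles are to be weighed smallest first. Stand them on the row of black pads in order of size, one upright in the middle of each pad, with the smallest on the pad next to the scale and the largest at the far end. Do not let any bottle tip over, and leave the glass beaker where it stands.

Things in the scene. Friction and masses are not known exactly. Their poses are not given: they have to be found in the camera images.
- bottle_small: closed round straight-sided bottle of plain cream plastic with a white screw cap, upright at the start: the smallest of the four, 36 mm in diameter and 70 mm tall over the cap (straight wall from the bottom to 48 mm up, then a short shoulder and a cap 27 mm wide; best gripped on the straight wall about 35 mm up), about 60 g. Origin: centre of its underside; z points up through the cap.
- bottle_medium: closed round straight-sided bottle of plain cream plastic with a white screw cap, upright at the start: the second smallest of the four, 44 mm in diameter and 95 mm tall over the cap (straight wall from the bottom to 73 mm up, then a short shoulder and a cap 33 mm wide; best gripped on the straight wall about 60 mm up), about 120 g. Origin: centre of its underside; z points up through the cap.
- bottle_large: closed round straight-sided bottle of plain cream plastic with a white screw cap, upright at the start: the second largest of the four, 52 mm in diameter and 120 mm tall over the cap (straight wall from the bottom to 98 mm up, then a short shoulder and a cap 40 mm wide; best gripped on the straight wall about 85 mm up), about 200 g. Origin: centre of its underside; z points up through the cap.
- bottle_largest: closed round straight-sided bottle of plain cream plastic with a white screw cap, upright at the start: the largest of the four, 60 mm in diameter and 145 mm tall over the cap (straight wall from the bottom to 123 mm up, then a short shoulder and a cap 46 mm wide; best gripped on the straight wall about 110 mm up), about 320 g. Origin: centre of its underside; z points up through the cap.
- pad_1: flat black rubber disc, 76 mm in diameter and 3 mm thick, fixed on a steel strip 6 mm thick, so that its top is 9 mm above the table; one end pad of the row, pad_4 being the other. The four stand in a straight row about 88 mm apart; the strip is 84 mm wide and 360 mm long and runs roughly left-right as the robot sees it. Origin: centre of its underside, 6 mm above the table.
- pad_2: flat black rubber disc, 76 mm in diameter and 3 mm thick, fixed on a steel strip 6 mm thick, so that its top is 9 mm above the table; between pad_1 and pad_3. The four stand in a straight row about 88 mm apart; the strip is 84 mm wide and 360 mm long and runs roughly left-right as the robot sees it. Origin: centre of its underside, 6 mm above the table.
- pad_3: flat black rubber disc, 76 mm in diameter and 3 mm thick, fixed on a steel strip 6 mm thick, so that its top is 9 mm above the table; between pad_2 and pad_4. The four stand in a straight row about 88 mm apart; the strip is 84 mm wide and 360 mm long and runs roughly left-right as the robot sees it. Origin: centre of its underside, 6 mm above the table.
- pad_4: flat black rubber disc, 76 mm in diameter and 3 mm thick, fixed on a steel strip 6 mm thick, so that its top is 9 mm above the table; the other end pad, after pad_3. The four stand in a straight row about 88 mm apart; the strip is 84 mm wide and 360 mm long and runs roughly left-right as the robot sees it. Origin: centre of its underside, 6 mm above the table.
- scale: fixed grey bench scale with a round steel pan, 170 x 120 mm and 41 mm tall; it stands just beyond one end of the row of pads, about 0.15 m from the middle of the nearest pad (beyond the other end is a steel tray of corks). Which end varies. Origin: centre of its underside on the table.
- beaker: small open clear-glass beaker, up to 50 mm in diameter and 70 mm tall, standing among the bottles; to be left alone. Origin: centre of its underside.
Mind the look-alikes: they are no part of the job. What is shaped like the bottle_large but red is not meant.

How it is judged:
At the end, for the whole second after the job is handed in: Counting from the pad nearest the scale, the pads carry the smallest, second smallest, second largest and largest bottle; each bottle's centre is within 15 mm of its pad's centre, it stands upright (within 0.15 rad) on the pad, is released and at rest; the beaker is within 30 mm of where it began (((horizontal distance between scale and pad_1 below 0.25 m and horizontal distance between bottle_small and pad_1 below 0.015 m and horizontal distance between bottle_medium and pad_2 below 0.015 m and horizontal distance between bottle_large and pad_3 below 0.015 m and horizontal distance between bottle_largest and pad_4 below 0.015 m) or (horizontal distance between scale and pad_4 below 0.25 m and horizontal distance between bottle_small and pad_4 below 0.015 m and horizontal distance between bottle_medium and pad_3 below 0.015 m and horizontal distance between bottle_large and pad_2 below 0.015 m and horizontal distance between bottle_largest and pad_1 below 0.015 m)) and angle between each of bottle_small, bottle_medium, bottle_large, bottle_largest's own z axis and vertical below 0.15 rad and height (world z) of bottle_small between 0.003 and 0.016 m and linear speed of each of bottle_small, bottle_medium, bottle_large, bottle_largest below 0.02 m/s and angular speed of each of bottle_small, bottle_medium, bottle_large, bottle_largest below 0.2 rad/s and height (world z) of bottle_medium between 0.003 and 0.016 m and height (world z) of bottle_large between 0.003 and 0.016 m and height (world z) of bottle_largest between 0.003 and 0.016 m and distance of beaker from where it was at the start of the episode below 0.03 m); the robot touches nothing.
It fails at once if a bottle is tipped over (more than 0.6 rad from upright) (angle between any of bottle_small, bottle_medium, bottle_large, bottle_largest's own z axis and vertical above 0.6 rad).
It fails at once if the beaker is moved by more than 30 mm or knocked over (distance of beaker from where it was at the start of the episode above 0.03 m or angle between beaker's own z axis and vertical above 0.6 rad).
It also fails if it takes over 96 s, if anything falls off the work surface, if the arm or the gripper's body presses on something with over 40 N, if the wrist force passes 120 N, or if a joint passes its speed limit or range.

ROBOT

A 7-joint arm with a two-finger parallel gripper is mounted at the origin on the work surface. World frame = base frame: x ahead of the robot, y to its left, z up, the work surface at z = 0. Lengths are in m, angles in rad, forces in N, time in s.
With the tool pointing down it reaches from about 0.425 to 0.925 m from the base axis. Payload 6.8 kg.
Tool frame: the origin (TCP) lies at the very end of the fingers, on their centre line; the grasp point (between the pads) lies manip.grip_depth behind it (manip.grip_depth is the distance from the TCP to the grasp point, in m); z points along the fingers, y is the direction in which the jaws open and shut (so a half turn about z gives the same grasp; the last joint's range is limited). The gripper opens to 88 mm and grips with 3 to 60 N. Pads are 20 mm wide; open, the fingers measure 115 mm over their backs; the gripper's body (75 mm by 178 mm) begins 61 mm behind the grasp point.
Start: joints at [-0.108, 0.477, 0.022, 1.555, -0.011, 1.109, -0.083], TCP at [0.675, 0, 0.223] pointing down, gripper open.
Joint ranges: [-2.96, 2.96], [-0.34, 2.1], [-1.41, 1.46], [0.24, 2.44], [-1.37, 4.51], [0.17, 1.92], [-2.96, 2.96]. Speed limits (rad/s): [2.39, 2.39, 3.14, 3.14, 3.14, 3.14, 3.14].

INTERFACE

Orientations are given as a unit quaternion [w, x, y, z].
In Python, from cell import manip, viewer gives the robot as it stands.
- The arm moves only by the tool send_rows, never from a script. Its argument "series" is a list that holds one entry, the list of rows, each a list of 5 numbers: the shift along the tool's x, y, z in m, then the turn about the tool's z in rad, then the closure, from -1 (fully open) to 1 (shut). In form: [[[tx, ty, tz, spin, jaw], ...]]. A call has 1 to 8 rows; each row shifts and turns the commanded pose from where the row before left it, along the tool's axes as they then stand; what a row does not reach is not made up. A row lasts 1/8 s, in which the tool goes at most 62.5 mm and 10.7 degrees, less where a joint would pass 70% of its speed; a pose out of reach is approached as far as the arm can. A call is refused whole if a number of a shift passes 0.0625 or a number of a turn 0.188, either way. A call with a gripper value outside its range is refused whole. The fingers move at their own pace and stop on an object; the grip force is fixed at half the most. Time passes only in rows, so rows that do not move let the fingers close. It gives the time, the measured TCP pose, the force and the opening at its end, in the units of the state.
- manip.observe(): the state, without advancing time (a new reading comes with each control period).
- viewer.read_camera(name): name is "scene" or "side" or "wrist"; returns (picture, depth): 400x640x3 uint8, blue, green, red; 400x640 float32, m along the optical axis (not along the pixel's ray), 0 where there is no reading.
- viewer.camera_info(name): a dict with "K" (3x3 intrinsics, pixels), "R" (3x3) and "t" (3): a world point X has camera coordinates R X + t. Camera axes: x right, y down, z forward; pixel columns grow to the right and rows downward; lengths in m; the calibration is good to about 2 mm. The wrist camera is an equidistant fisheye: a pixel r from the principal point sees the ray r / f radians off the axis. A picture is of the moment at which its call begins: read the wrist's pose just before it. camera_info takes no time and is no camera call; for the wrist camera it gives the pose at the moment of the call.
- manip.finish_job(): hands the job in, once; it reports no verdict.
The state is a dict: "clock": time; "joint_positions": joint angles; "joint_velocities": joint speeds; "joint_efforts": joint torques, N m; "ee_pos": TCP position; "ee_rot": TCP orientation; "contact_force": force on the tool from outside, world axes, zero at the start; "ft_torque": the same for the moment, N m; "grip_width": finger opening in m.
Only numpy, scipy, OpenCV 4.12 (cv2) and the standard library are available. Lean on these libraries where they do the work, as an engineer would, in place of code of your own. Each camera call takes 0.05 s, during which the arm holds its last target. There are 200 camera calls.

## Working session

There is one attempt and no reset: what is moved stays moved. The work goes in short steps, Python scripts to look and compute and a tool call to move; the robot and the scene stay as the last step left them, time stands still between calls to the robot, and variables do not carry over. Pictures are saved under pics/ and viewed, about 12 in all and at most 16, crops included, and the job is handed in when it is done.

Besides the shell and the picture viewer there is one more tool, called as name([rows], argument=value, ...), one row to a line, values as JSON. send_rows: Moves the arm, as the interface text tells. Its arguments: {"type":"object","properties":{"series":{"type":"array"}},"required":["series"]}

```bash
mkdir -p pics
cat > h.py <<'E'
import numpy as np, cv2
from cell import manip, viewer
def cam(n):
    i=viewer.camera_info(n); b,d=viewer.read_camera(n); return b,d,i
def cloud(d,i):
    v,u=np.indices(d.shape); K=np.array(i['K']); R=np.array(i['R']); t=np.array(i['t'])
    c=np.stack([(u-K[0,2])/K[0,0]*d,(v-K[1,2])/K[1,1]*d,d],-1)
    return (c-t)@R
E
python3 - <<'E'
from h import *
print(manip.observe(), manip.grip_depth)
for n in ("scene","side"):
    b,d,i=cam(n); cv2.imwrite(f"pics/{n}0.png",b); np.savez(f"{n}0.npz",b=b,d=d,**{k:np.array(i[k]) for k in "KRt"}); print(n,i)
E
```

```text
{'clock': 0.0, 'joint_positions': array([-0.10812005,  0.47777259,  0.02233172,  1.55644372, -0.01146849,
        1.10927401, -0.08309705]), 'joint_velocities': array([-0.00120563,  0.00157571, -0.00081692,  0.00126558,  0.00120719,
        0.00137829, -0.00025951]), 'joint_efforts': array([-1.31144458e-03, -5.82851672e+01,  1.53386436e+00, -2.72606850e+01,
       -5.43364382e-02,  1.69422745e-02,  2.21527275e-04]), 'ee_pos': array([ 6.74406516e-01, -5.76615971e-06,  2.21703282e-01]), 'ee_rot': array([-5.68457006e-04,  7.07083217e-01,  7.07129791e-01, -6.77986990e-04]), 'contact_force': array([0.31140133, 0.38129422, 0.35298393]), 'ft_torque': array([-0.00994063, -0.02264877, -0.00057976]), 'grip_width': 0.08743862966092575} 0.0187
scene {'K': array([[456.63357847,   0.        , 321.21317453],
       [  0.        , 456.63357847, 200.21272647],
       [  0.        ,   0.        ,   1.        ]]), 'R': array([[ 0.28985041,  0.95693972,  0.01590971],
       [ 0.57712261, -0.16149713, -0.80052993],
       [-0.76348951,  0.24121578, -0.59908156]]), 't': array([-0.11434007, -0.24383406,  1.48295207])}
side {'K': array([[365.98252357,   0.        , 322.61289107],
       [  0.        , 365.98252357, 200.90879999],
       [  0.        ,   0.        ,   1.        ]]), 'R': array([[-0.82690718, -0.56233763, -0.00094605],
       [-0.29417375,  0.43400967, -0.85152651],
       [ 0.479256  , -0.70385509, -0.52431069]]), 't': array([0.42767807, 0.1775524 , 0.47644746])}
```

View pics/scene0.png

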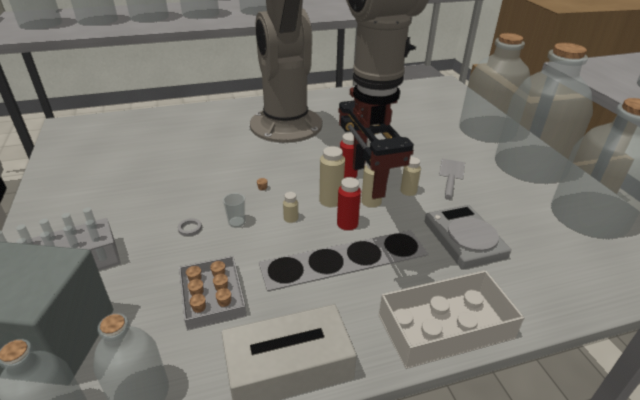

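View pics/side0.png

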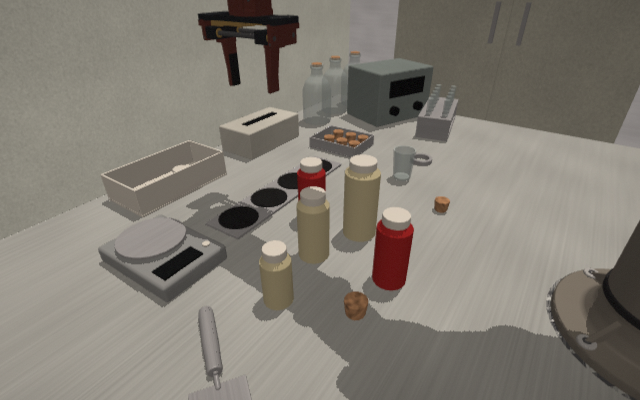

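The scene view shows four cream bottles: tall (332,178), one behind the gripper (373,185), one at (411,177) and a small one at (290,208). It also shows two red look-alikes (348,155 and 348,205) and the beaker (235,210). The scale is at the right end (+y) of the pad row. Next I measure them.

```bash
cat > m.py <<'E'
from h import *
from scipy.optimize import least_squares
P=[];C=[]
for n in ("scene","side"):
    z=np.load(f"{n}0.npz"); X=cloud(z['d'],z); ok=(z['d']>0)
    P.append(X[ok]);C.append(z['b'][ok].astype(int)); 
    if n=="scene":
        for name,(u,v) in dict(p_a=(285,270),p_b=(326,261),p_c=(364,253),p_d=(401,245),scale=(473,235),beaker=(235,210)).items():
            print(name,u,v,X[v,u].round(4))
        # dark discs
        g=z['b'].max(-1); m=((g<40)&(X[...,2]<.02)&(X[...,2]>-.005)&(X[...,0]>.6)&(z['d']>0)).astype(np.uint8)
        k,l,s,c=cv2.connectedComponentsWithStats(m)
        for j in range(1,k):
            if s[j,4]>150:
                Q=X[l==j]; mm=(Q.min(0)+Q.max(0))/2; print("disc",c[j].round(1),s[j,4],mm.round(4),np.ptp(Q,axis=0).round(3))
for k,n in enumerate(("scene","side")):
    X,c=P[k],C[k]
    m=(X[:,2]>.02)&(X[:,2]<.16)&(X[:,0]>.35)&(X[:,0]<.85)&(abs(X[:,1])<.4)
    X,c=X[m],c[m]; g=((X[:,:2]-[.3,-.4])/.004).astype(int)
    im=np.zeros((150,210),np.uint8); im[g[:,0],g[:,1]]=1
    K,l,s,_=cv2.connectedComponentsWithStats(im); L=l[g[:,0],g[:,1]]
    for j in range(1,K):
        q=L==j
        if q.sum()<80: continue
        Q=X[q]; print(n,j,q.sum(),"min",Q.min(0).round(3),"max",Q.max(0).round(3),"bgr",np.median(c[q],0))
E
python3 m.py
```

```text
p_a 285 270 [ 0.6455 -0.1546  0.0113]
p_b 326 261 [ 0.6424 -0.0646  0.0101]
p_c 364 253 [0.6402 0.0228 0.0088]
p_d 401 245 [0.6391 0.1114 0.0091]
scale 473 235 [0.6834 0.2589 0.0408]
beaker 235 210 [ 0.4742 -0.2287  0.0558]
disc [400.7 244.6] 556 [0.6374 0.1116 0.0092] [0.072 0.072 0.007]
disc [363.6 252.6] 564 [0.6376 0.0229 0.0101] [0.074 0.071 0.009]
disc [325.6 261. ] 599 [ 0.6414 -0.0656  0.0095] [0.072 0.069 0.007]
disc [285.  269.7] 641 [ 0.6426 -0.1534  0.0095] [0.072 0.069 0.007]
scene 1 199 min [0.35  0.076 0.02 ] max [0.36  0.111 0.116] bgr [21. 23. 96.]
scene 2 1142 min [ 0.404 -0.015  0.02 ] max [0.462 0.044 0.148] bgr [ 87. 110. 117.]
scene 3 532 min [ 0.426 -0.251  0.02 ] max [ 0.478 -0.203  0.073] bgr [116. 121. 119.]
scene 4 477 min [0.428 0.201 0.02 ] max [0.469 0.242 0.099] bgr [ 82. 103. 111.]
scene 6 352 min [0.442 0.085 0.02 ] max [0.488 0.129 0.117] bgr [ 87. 110. 117.]
scene 10 326 min [ 0.457 -0.118  0.02 ] max [ 0.491 -0.082  0.074] bgr [102. 118. 123.]
scene 14 947 min [ 0.509 -0.002  0.02 ] max [0.556 0.049 0.124] bgr [23. 24. 99.]
scene 16 2852 min [0.571
[... 967 characters left out ...]
 0.245 0.098] bgr [ 80. 105. 115.]
side 6 462 min [0.422 0.3   0.02 ] max [0.507 0.359 0.023] bgr [136. 141. 147.]
side 7 2007 min [0.433 0.09  0.02 ] max [0.483 0.138 0.123] bgr [ 80. 104. 115.]
side 8 796 min [0.501 0.005 0.044] max [0.55  0.05  0.123] bgr [ 32.  33. 115.]
side 9 5661 min [0.567 0.2   0.02 ] max [0.737 0.323 0.045] bgr [130. 136. 140.]
side 10 639 min [ 0.594 -0.365  0.02 ] max [ 0.737 -0.249  0.034] bgr [81. 88. 96.]
side 16 2123 min [ 0.796 -0.011  0.02 ] max [0.85  0.21  0.063] bgr [ 96. 105. 112.]
side 17 1590 min [ 0.802 -0.303  0.02 ] max [ 0.85  -0.099  0.076] bgr [ 90.  98. 103.]
side 18 203 min [ 0.819 -0.4    0.021] max [ 0.85  -0.393  0.118] bgr [111. 118. 118.]
```

```bash
cat > fit.py <<'E'
from h import *
from scipy.optimize import least_squares
B=dict(largest=(.431,.015,.030,.118),large=(.460,.112,.026,.093),medium=(.445,.222,.022,.068),small=(.474,-.100,.018,.043))
for n in ("scene","side"):
    z=np.load(f"{n}0.npz"); X=cloud(z['d'],z)[z['d']>0]
    for k,(x,y,r,h) in B.items():
        q=X[(np.hypot(X[:,0]-x,X[:,1]-y)<r+.008)&(X[:,2]>.012)&(X[:,2]<h)]
        if len(q)<40: print(n,k,"few");continue
        s=least_squares(lambda p:np.hypot(q[:,0]-p[0],q[:,1]-p[1])-r,[x,y],loss='soft_l1',f_scale=.002)
        print(n,k,len(q),s.x.round(4))
E
python3 fit.py
python3 - <<'E'
import cv2
b=cv2.imread('pics/scene0.png')[120:300,220:440]
cv2.imwrite('pics/crop0.png',cv2.resize(b,None,fx=3,fy=3,interpolation=cv2.INTER_CUBIC))
E
```

```text
scene largest 777 [0.4274 0.0155]
scene large 331 [0.4599 0.1126]
scene medium 325 [0.4435 0.224 ]
scene small 158 [ 0.4704 -0.0994]
side largest 1808 [0.4287 0.0128]
side large 1286 [0.4612 0.1098]
side medium 930 [0.4448 0.2215]
side small few
```

View pics/crop0.png

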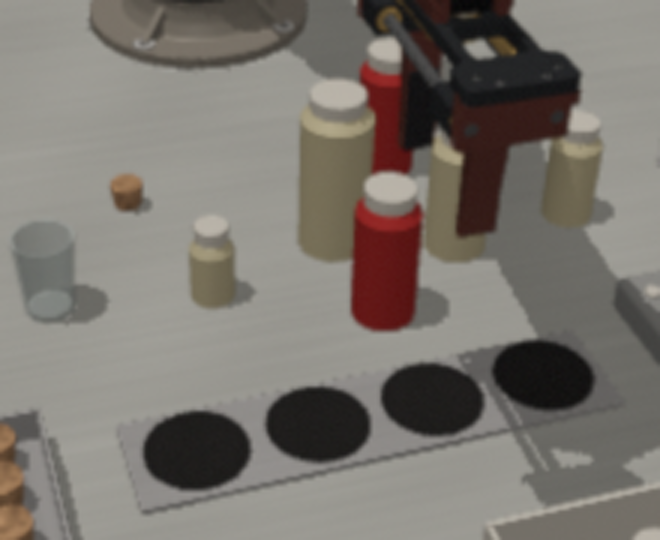

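The four cream bottles measure about 148, 120, 98 and 74 mm tall, which matches the sizes given. In full-image pixels, largest is (332,178), large (373,185), medium (411,177) and small (290,208). The two red ones are excluded. I take the largest first.

send_rows([
  [[0.003,-0.05,0,0,-1],[0.003,-0.05,0,0,-1],[0.003,-0.05,0,0,-1],[0.003,-0.05,0,0,-1],[0.002,-0.046,0,0,-1],[0,0,0,0,-1],[0,0,0,0,-1]],
])

```text
clock: 0.98
ee_pos: [0.4299, 0.0141, 0.223]
ee_rot: [0.0, 0.707, 0.707, 0.001]
contact_force: [0.5, -0.3, 1.4]
grip_width: 0.0877
```

send_rows([
  [[0,0,0.04,0,-1],[0,0,0.04,0,-1],[0,0,0.03,0,-1],[0,0,0.022,0,-1],[0,0,0,0,-1],[0,0,0,0,-1]],
])

```text
clock: 1.72
ee_pos: [0.4302, 0.0141, 0.0911]
ee_rot: [0.0, 0.707, 0.707, 0.0]
contact_force: [0.2, 0.6, 0.3]
grip_width: 0.0877
```

send_rows([
  [[0,0,0,0,1],[0,0,0,0,1],[0,0,0,0,1],[0,0,0,0,1],[0,0,0,0,1],[0,0,0,0,1]],
])

```text
clock: 2.48
ee_pos: [0.4291, 0.014, 0.091]
ee_rot: [0.0, 0.707, 0.707, 0.0]
contact_force: [-2.1, -0.4, 6.4]
grip_width: 0.0595
```

send_rows([
  [[0,0,-0.01,0,1],[0,0,-0.02,0,1],[0,0,-0.03,0,1],[0,0,-0.03,0,1],[0,0,-0.03,0,1],[0,0,-0.02,0,1],[0,0,0,0,1]],
])

```text
clock: 3.35
ee_pos: [0.4296, 0.0141, 0.2318]
ee_rot: [0.001, 0.707, 0.707, 0.001]
contact_force: [-0.3, -0.6, -5.1]
grip_width: 0.0598
```

send_rows([
  [[-0.015,0.02,0,0,1],[-0.03,0.035,0,0,1],[-0.03,0.04,0,0,1],[-0.03,0.04,0,0,1],[-0.03,0.04,0,0,1],[-0.02,0.025,0,0,1],[-0.0125,0.012,0,0,1],[0,0,0,0,1]],
])

```text
clock: 4.35
ee_pos: [0.6403, -0.1541, 0.2292]
ee_rot: [-0.001, 0.708, 0.707, -0.001]
contact_force: [-0.3, -0.3, -3.5]
grip_width: 0.0595
```

send_rows([
  [[0,0,0.03,0,1],[0,0,0.04,0,1],[0,0,0.03,0,1],[0,0,0.015,0,1],[0,0,0.006,0,1],[0,0,0,0,1],[0,0,0,0,1]],
])

```text
clock: 5.22
ee_pos: [0.6418, -0.1536, 0.111]
ee_rot: [0.001, 0.707, 0.707, 0.001]
contact_force: [-0.1, 0.0, -2.7]
grip_width: 0.06
```

send_rows([
  [[0,0,0.004,0,1],[0,0,0.004,0,1],[0,0,0.002,0,1],[0,0,0,0,1]],
])

```text
clock: 5.72
ee_pos: [0.6409, -0.1536, 0.1001]
ee_rot: [-0.0, 0.707, 0.707, -0.0]
contact_force: [-2.1, 0.7, 3.4]
grip_width: 0.0595
```

send_rows([
  [[0,0,0,0,-1],[0,0,0,0,-1],[0,0,0,0,-1],[0,0,0,0,-1]],
])

```text
clock: 6.22
ee_pos: [0.6412, -0.1535, 0.0997]
ee_rot: [0.0, 0.707, 0.707, 0.0]
contact_force: [-0.6, -0.2, 0.5]
grip_width: 0.0877
```

send_rows([
  [[0,0,-0.02,0,-1],[0,0,-0.04,0,-1],[0,0,-0.06,0,-1],[0,0,-0.03,0,-1],[0.04,-0.02,0,0,-1],[0.05,-0.02,0,0,-1],[0.05,-0.02,0,0,-1],[0.0,0.0,0,0,-1]],
])

```text
clock: 7.22
ee_pos: [0.5802, -0.0083, 0.2514]
ee_rot: [-0.0, 0.704, 0.71, 0.001]
contact_force: [-0.0, -1.0, -0.2]
grip_width: 0.0881
```

```bash
cat > chk.py <<'E'
import sys
from h import *
from scipy.optimize import least_squares
P=dict(p_a=(.6424,-.1534),p_b=(.641,-.0656),p_c=(.639,.0229),p_d=(.6375,.1116))
R=dict(p_a=(.030,.118),p_b=(.026,.093),p_c=(.022,.068),p_d=(.018,.043))
tag=sys.argv[1]
for n in ("scene","side"):
    b,d,i=cam(n); cv2.imwrite(f"pics/{n}{tag}.png",b); X=cloud(d,i)[d>0]
    for k in P:
        x,y=P[k]; r,h=R[k]
        for nm,lo,hi in (("low",.014,h/2),("high",h/2,h)):
            q=X[(np.hypot(X[:,0]-x,X[:,1]-y)<r+.015)&(X[:,2]>lo)&(X[:,2]<hi+.004)]
            if len(q)<20: print(n,k,nm,"few",len(q)); continue
            s=least_squares(lambda p:np.hypot(q[:,0]-p[0],q[:,1]-p[1])-r,[x,y],loss='soft_l1',f_scale=.002)
            print(n,k,nm,len(q),s.x.round(4),"off",np.hypot(*(s.x-P[k])).round(4))
E
python3 chk.py 1
```

```text
scene p_a low 502 [ 0.6392 -0.1519] off 0.0036
scene p_a high 721 [ 0.6391 -0.1519] off 0.0036
scene p_b low few 0
scene p_b high few 0
scene p_c low few 0
scene p_c high few 0
scene p_d low few 0
scene p_d high few 0
side p_a low 272 [ 0.6407 -0.1546] off 0.0021
side p_a high 663 [ 0.6407 -0.1546] off 0.0021
side p_b low few 0
side p_b high few 0
side p_c low few 0
side p_c high few 0
side p_d low few 0
side p_d high few 0
```

View pics/scene1.png

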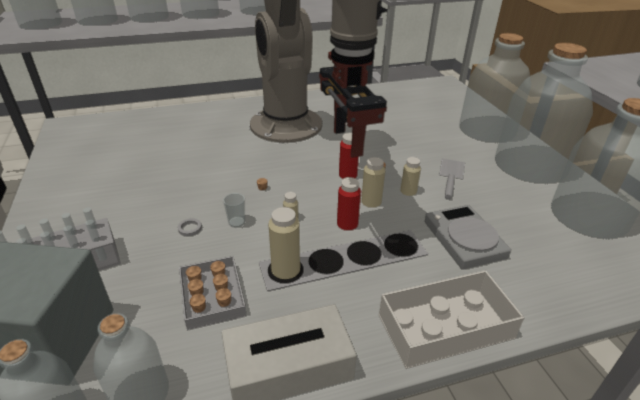

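Largest stands upright on the far pad (285,265), 2–4 mm off centre. Next is large.

send_rows([
  [[0.04,-0.04,0,0,-1],[0.04,-0.04,0,0,-1],[0.039,-0.04,0,0,-1],[0,0,0,0,-1],[0,0,0,0,-1]],
])

```text
clock: 7.95
ee_pos: [0.4623, 0.104, 0.2503]
ee_rot: [0.001, 0.708, 0.706, 0.0]
contact_force: [0.0, 0.4, 0.5]
grip_width: 0.0879
```

send_rows([
  [[0.007,-0.001,0.03,0,-1],[0,0,0.05,0,-1],[0,0,0.05,0,-1],[0,0,0.04,0,-1],[0,0,0.014,0,-1],[0,0,0,0,-1],[0,0,0,0,-1]],
])

```text
clock: 8.82
ee_pos: [0.4615, 0.1125, 0.067]
ee_rot: [0.001, 0.707, 0.707, 0.001]
contact_force: [0.9, -0.2, -0.0]
grip_width: 0.0878
```

send_rows([
  [[0,0,0,0,1],[0,0,0,0,1],[0,0,0,0,1],[0,0,0,0,1],[0,0,0,0,1],[0,0,0,0,1]],
])

```text
clock: 9.57
ee_pos: [0.4602, 0.1126, 0.0658]
ee_rot: [0.0, 0.707, 0.707, 0.0]
contact_force: [-0.4, -0.4, 3.0]
grip_width: 0.051
```

send_rows([
  [[0,0,-0.01,0,1],[0,0,-0.03,0,1],[0,0,-0.04,0,1],[0,0,-0.04,0,1],[0,0,-0.03,0,1],[0,0,0,0,1]],
])

```text
clock: 10.32
ee_pos: [0.4612, 0.1129, 0.2179]
ee_rot: [0.001, 0.707, 0.707, 0.002]
contact_force: [-0.4, 0.0, -1.6]
grip_width: 0.0516
```

send_rows([
  [[-0.015,0.016,0,0,1],[-0.03,0.03,0,0,1],[-0.04,0.04,0,0,1],[-0.04,0.04,0,0,1],[-0.03,0.03,0,0,1],[-0.016,0.018,0,0,1],[-0.006,0.007,0,0,1],[0,0,0,0,1]],
])

```text
clock: 11.32
ee_pos: [0.6402, -0.0642, 0.2144]
ee_rot: [-0.001, 0.707, 0.707, -0.001]
contact_force: [-0.1, -0.3, -2.1]
grip_width: 0.0511
```

send_rows([
  [[0,0,0.03,0,1],[0,0,0.04,0,1],[0,0,0.03,0,1],[0,0,0.02,0,1],[0,0,0.01,0,1],[0,0,0,0,1],[0,0,0,0,1]],
])

```text
clock: 12.2
ee_pos: [0.6419, -0.0645, 0.0868]
ee_rot: [0.001, 0.707, 0.707, 0.001]
contact_force: [0.4, -0.9, -1.3]
grip_width: 0.0514
```

Contact should come at about z = 0.075.

send_rows([
  [[0,0,0.005,0,1],[0,0,0.004,0,1],[0,0,0.0025,0,1],[0,0,0,0,1]],
])

```text
clock: 12.7
ee_pos: [0.641, -0.0645, 0.0748]
ee_rot: [-0.0, 0.707, 0.707, -0.0]
contact_force: [-1.9, 0.3, 3.7]
grip_width: 0.0514
```

send_rows([
  [[0,0,0,0,-1],[0,0,0,0,-1],[0,0,0,0,-1],[0,0,0,0,-1]],
])

```text
clock: 13.2
ee_pos: [0.641, -0.0645, 0.0741]
ee_rot: [0.0, 0.707, 0.707, -0.0]
contact_force: [-0.2, 0.3, 0.5]
grip_width: 0.0865
```

send_rows([
  [[0,0,-0.02,0,-1],[0,0,-0.04,0,-1],[0,0,-0.05,0,-1],[0,0,-0.03,0,-1],[0.02,-0.015,0,0,-1],[0.04,-0.03,0,0,-1],[0.04,-0.03,0,0,-1],[0.04,-0.03,0,0,-1]],
])

```text
clock: 14.2
ee_pos: [0.5354, 0.0767, 0.2158]
ee_rot: [0.001, 0.707, 0.707, 0.001]
contact_force: [-0.6, 1.0, -0.9]
grip_width: 0.0882
```

send_rows([
  [[0.04,-0.03,0,0,-1],[0.04,-0.03,0,0,-1],[0.04,-0.02,0,0,-1],[0.027,-0.012,0,0,-1],[0,0,0,0,-1],[0,0,0,0,-1],[0,0,0,0,-1]],
])

```text
clock: 15.08
ee_pos: [0.4447, 0.2212, 0.2145]
ee_rot: [0.0, 0.708, 0.706, 0.0]
contact_force: [-0.0, 0.5, 0.4]
grip_width: 0.0879
```

send_rows([
  [[0.001,0,0.03,0,-1],[0,0,0.05,0,-1],[0,0,0.05,0,-1],[0,0,0.03,0,-1],[0,0,0.013,0,-1],[0,0,0,0,-1],[0,0,0,0,-1]],
])

```text
clock: 15.95
ee_pos: [0.445, 0.2238, 0.0424]
ee_rot: [0.0, 0.707, 0.707, 0.001]
contact_force: [0.2, -0.3, -0.2]
grip_width: 0.0879
```

send_rows([
  [[0,0,0,0,1],[0,0,0,0,1],[0,0,0,0,1],[0,0,0,0,1],[0,0,0,0,1],[0,0,0,0,1]],
])

```text
clock: 16.7
ee_pos: [0.4441, 0.2235, 0.0412]
ee_rot: [0.0, 0.707, 0.707, 0.0]
contact_force: [0.3, -0.9, 0.4]
grip_width: 0.0432
```

send_rows([
  [[0,0,-0.01,0,1],[0,0,-0.03,0,1],[0,0,-0.04,0,1],[0,0,-0.04,0,1],[0,0,-0.025,0,1],[0,0,0,0,1]],
])

```text
clock: 17.45
ee_pos: [0.4451, 0.2242, 0.1884]
ee_rot: [0.001, 0.707, 0.707, 0.002]
contact_force: [0.0, -0.5, -0.9]
grip_width: 0.0433
```

send_rows([
  [[-0.015,0.015,0,0,1],[-0.035,0.035,0,0,1],[-0.045,0.045,0,0,1],[-0.045,0.045,0,0,1],[-0.035,0.035,0,0,1],[-0.018,0.015,0,0,1],[-0.0075,0.005,0,0,1],[0,0,0,0,1]],
])

```text
clock: 18.45
ee_pos: [0.6365, 0.0256, 0.1856]
ee_rot: [-0.001, 0.707, 0.707, -0.0]
contact_force: [-1.0, -0.2, -0.9]
grip_width: 0.0431
```

send_rows([
  [[0,0,0.03,0,1],[0,0,0.04,0,1],[0,0,0.03,0,1],[0,0,0.015,0,1],[0,0,0.01,0,1],[0,0,0,0,1],[0,0,0,0,1]],
])

```text
clock: 19.32
ee_pos: [0.6382, 0.0248, 0.0622]
ee_rot: [0.001, 0.707, 0.707, 0.001]
contact_force: [-1.0, 1.0, -1.9]
grip_width: 0.0431
```

send_rows([
  [[-0.002,0.001,0.005,0,1],[0,0,0.004,0,1],[0,0,0.0025,0,1],[0,0,0,0,1]],
])

```text
clock: 19.82
ee_pos: [0.6383, 0.0225, 0.0502]
ee_rot: [-0.0, 0.707, 0.707, -0.0]
contact_force: [-1.7, -0.5, 4.1]
grip_width: 0.0434
```

send_rows([
  [[0,0,0,0,-1],[0,0,0,0,-1],[0,0,0,0,-1],[0,0,0,0,-1]],
])

```text
clock: 20.32
ee_pos: [0.6384, 0.0226, 0.0496]
ee_rot: [-0.0, 0.707, 0.707, -0.0]
contact_force: [-0.6, -0.3, 0.8]
grip_width: 0.0797
```

send_rows([
  [[0,0,-0.02,0,-1],[0,0,-0.04,0,-1],[0,0,-0.06,0,-1],[0,0,-0.05,0,-1],[-0.02,-0.027,0,0,-1],[-0.04,-0.05,0,0,-1],[-0.04,-0.05,0,0,-1],[-0.02,-0.04,0,0,-1]],
])

```text
clock: 21.32
ee_pos: [0.4719, -0.0978, 0.221]
ee_rot: [0.001, 0.708, 0.706, 0.0]
contact_force: [0.4, -0.5, -0.1]
grip_width: 0.0876
```

send_rows([
  [[0,0,0,0,-1],[0,0,0,0,-1]],
])

```text
clock: 21.58
ee_pos: [0.4749, -0.095, 0.2209]
ee_rot: [0.001, 0.707, 0.707, 0.001]
contact_force: [0.1, 0.2, 0.6]
grip_width: 0.0879
```

```bash
python3 chk.py 2 | grep -v few; sed 's/"{n}0.npz"/"x"/' fit.py >/dev/null
python3 - <<'E'
from h import *
from scipy.optimize import least_squares
print(manip.observe()['ee_pos'])
for n in ("scene","side"):
    b,d,i=cam(n); X=cloud(d,i)[d>0]
    q=X[(np.hypot(X[:,0]-.472,X[:,1]+.1)<.03)&(X[:,2]>.012)&(X[:,2]<.045)]
    if len(q)>40: print(n,len(q),least_squares(lambda p:np.hypot(q[:,0]-p[0],q[:,1]-p[1])-.018,[.472,-.1],loss='soft_l1',f_scale=.002).x)
E
```

```text
scene p_a low 503 [ 0.6392 -0.1519] off 0.0035
scene p_a high 728 [ 0.6391 -0.1518] off 0.0037
scene p_b low 311 [ 0.6403 -0.0644] off 0.0013
scene p_b high 467 [ 0.6402 -0.0645] off 0.0014
scene p_c low 165 [0.6375 0.0233] off 0.0015
scene p_c high 273 [0.6374 0.0233] off 0.0017
side p_a low 260 [ 0.6408 -0.1545] off 0.002
side p_a high 660 [ 0.6407 -0.1545] off 0.0021
side p_b low 225 [ 0.6419 -0.0672] off 0.0018
side p_b high 473 [ 0.642  -0.0672] off 0.0019
side p_c low 212 [0.6387 0.0206] off 0.0023
side p_c high 362 [0.6389 0.0206] off 0.0023
[ 0.47519803 -0.09451338  0.22027854]
scene 52 [ 0.47069261 -0.09971561]
side 238 [ 0.4717376  -0.10217713]
```

View pics/side2.png

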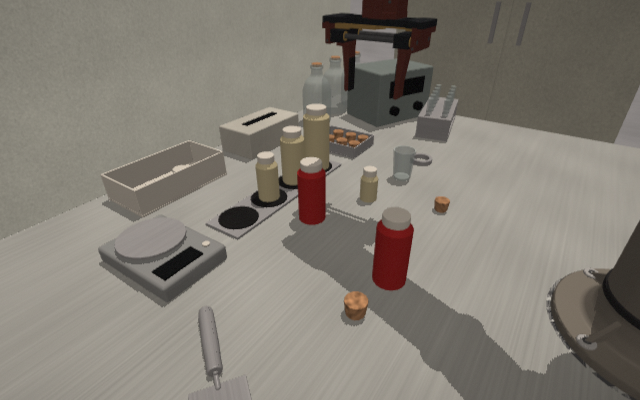

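Three bottles are standing in place, at (316,165), (292,180) and (268,197). The small one is at (369,187), measured at (0.471, −0.101). I descend on it.

send_rows([
  [[-0.006,-0.004,0.04,0,-1],[0,0,0.05,0,-1],[0,0,0.05,0,-1],[0,0,0.04,0,-1],[0,0,0.017,0,-1],[0,0,0.005,0,-1],[0,0,0,0,-1],[0,0,0,0,-1]],
])

```text
clock: 22.78
ee_pos: [0.4706, -0.1015, 0.0185]
ee_rot: [0.001, 0.707, 0.707, 0.001]
contact_force: [-0.1, -0.4, -0.0]
grip_width: 0.0879
```

send_rows([
  [[0,0,0,0,1],[0,0,0,0,1],[0,0,0,0,1],[0,0,0,0,1],[0,0,0,0,1],[0,0,0,0,1],[0,0,0,0,1]],
])

```text
clock: 23.65
ee_pos: [0.4698, -0.1015, 0.0176]
ee_rot: [0.0, 0.707, 0.707, 0.0]
contact_force: [-0.5, 0.2, 0.9]
grip_width: 0.0352
```

send_rows([
  [[0,0,-0.01,0,1],[0,0,-0.03,0,1],[0,0,-0.05,0,1],[0,0,-0.05,0,1],[0,0,-0.04,0,1],[0,0,-0.02,0,1],[0,0,0,0,1]],
])

```text
clock: 24.52
ee_pos: [0.4706, -0.1016, 0.2195]
ee_rot: [0.001, 0.707, 0.707, 0.001]
contact_force: [0.2, 0.1, -1.6]
grip_width: 0.0354
```

send_rows([
  [[0.015,0.012,0,0,1],[0.035,0.03,0,0,1],[0.045,0.035,0,0,1],[0.045,0.035,0,0,1],[0.04,0.03,0,0,1],[0.023,0.018,0,0,1],[0.01,0.0075,0,0,1],[0,0,0,0,1]],
])

```text
clock: 25.52
ee_pos: [0.6368, 0.1122, 0.2163]
ee_rot: [-0.001, 0.707, 0.707, -0.001]
contact_force: [0.5, -0.4, -0.9]
grip_width: 0.0352
```

send_rows([
  [[0,0,0.03,0,1],[0,0,0.05,0,1],[0,0,0.05,0,1],[0,0,0.03,0,1],[0,0,0.015,0,1],[0,0,0,0,1],[0,0,0,0,1]],
])

```text
clock: 26.4
ee_pos: [0.6384, 0.1114, 0.0442]
ee_rot: [0.001, 0.707, 0.707, 0.001]
contact_force: [-0.5, 0.2, -0.8]
grip_width: 0.0355
```

send_rows([
  [[0,0,0.008,0,1],[0,0,0.004,0,1],[0,0,0.003,0,1],[0,0,0.0015,0,1],[0,0,0,0,1]],
])

```text
clock: 27.02
ee_pos: [0.6371, 0.1115, 0.0267]
ee_rot: [-0.0, 0.707, 0.707, -0.0]
contact_force: [-2.4, -0.1, 4.0]
grip_width: 0.0359
```

send_rows([
  [[0,0,0,0,-1],[0,0,0,0,-1],[0,0,0,0,-1],[0,0,0,0,-1],[0,0,0,0,-1]],
])

```text
clock: 27.65
ee_pos: [0.6373, 0.1115, 0.0261]
ee_rot: [-0.0, 0.707, 0.707, -0.0]
contact_force: [-0.1, 0.3, -0.2]
grip_width: 0.0822
```

send_rows([
  [[0,0,-0.02,0,-1],[0,0,-0.04,0,-1],[0,0,-0.06,0,-1],[0,0,-0.06,0,-1],[0,-0.04,-0.02,0,-1],[0,-0.05,0,0,-1],[0,-0.05,0,0,-1],[0,0,0,0,-1]],
])

```text
clock: 28.65
ee_pos: [0.4943, 0.1115, 0.2275]
ee_rot: [-0.0, 0.707, 0.708, 0.0]
contact_force: [0.4, 0.3, -0.6]
grip_width: 0.0882
```

```bash
python3 chk.py 3; python3 m.py >/dev/null
python3 - <<'E'
from h import *
b,d,i=cam("scene");X=cloud(d,i);q=X[(d>0)&(np.hypot(X[...,0]-.452,X[...,1]+.227)<.05)&(X[...,2]>.02)];print("beaker",q.min(0).round(3),q.max(0).round(3))
E
```

```text
scene p_a low 496 [ 0.6392 -0.1519] off 0.0036
scene p_a high 715 [ 0.6392 -0.1518] off 0.0036
scene p_b low 319 [ 0.6403 -0.0645] off 0.0013
scene p_b high 475 [ 0.6402 -0.0645] off 0.0014
scene p_c low 160 [0.6372 0.0232] off 0.0018
scene p_c high 272 [0.6374 0.0232] off 0.0016
scene p_d low 65 [0.6356 0.1136] off 0.0027
scene p_d high 145 [0.6358 0.1136] off 0.0027
side p_a low 257 [ 0.6407 -0.1545] off 0.0021
side p_a high 639 [ 0.6407 -0.1545] off 0.002
side p_b low 224 [ 0.6419 -0.0672] off 0.0018
side p_b high 469 [ 0.6419 -0.0672] off 0.0019
side p_c low 216 [0.6389 0.0206] off 0.0023
side p_c high 366 [0.6389 0.0206] off 0.0023
side p_d low 96 [0.6375 0.1111] off 0.0005
side p_d high 227 [0.6375 0.111 ] off 0.0006
beaker [ 0.426 -0.251  0.02 ] [ 0.48  -0.203  0.072]
```

View pics/scene3.png

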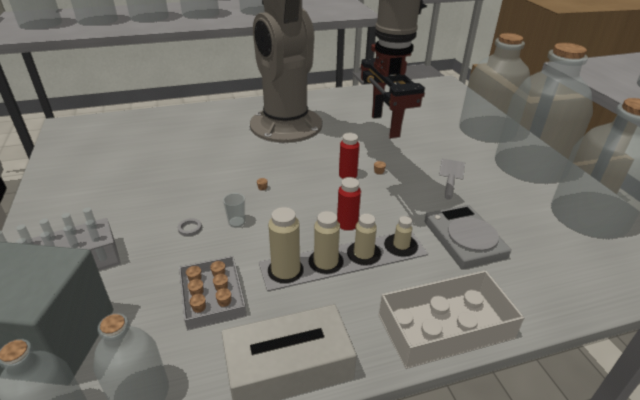

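All four bottles stand in size order, with the smallest at (402,235) beside the scale. The beaker at (235,210) has not moved, and the gripper is clear of everything.

```bash
python3 -c "
from cell import manip
print(manip.finish_job())"
```

```text
the job is handed in; nothing more can be done
None
```

The four cream bottles now stand on the pads in size order: smallest next to the scale, then medium, large, and largest at the far end. I handed the job in at about 29 s of the 96 s allowed; no verdict was reported.

- **Position:** in the last camera check each bottle was within 4 mm of its pad centre (15 mm is allowed). The two cameras differed by about 3 mm.
- **Upright:** the lower and upper halves of each bottle lined up to about 0.2 mm, so none is leaning.
- **Beaker and gripper:** the beaker is where it started, within measuring noise. The gripper was open and clear of everything when I handed in.

No check failed.

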